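Nip a stick-on mount in ratchet forceps, then let it off

ROBOT

A 6-joint arm with a two-finger parallel gripper is mounted at the origin on the work surface. World frame = base frame: x ahead of the robot, y to its left, z up, the work surface at z = 0. Lengths are in m, angles in rad, forces in N, time in s.
With the tool pointing down it reaches from about 0.325 to 0.775 m from the base axis. Payload 5.5 kg.
Tool frame: the origin (TCP) lies where the fingers leave the gripper's body, on its centre line; the fingertips stand 73 mm ahead of it and the grasp point (between the pads) lies 54 mm ahead of it; z points along the fingers, y is the line along which they close (so a half turn about z gives the same grasp; the last joint's range is limited). The gripper opens to 85 mm and grips with 20 to 120 N. Pads are 22 mm wide; open, the fingers measure 114 mm over their backs; the gripper's body (76 mm by 85 mm) begins 54 mm behind the grasp point. The pads swing forward as they close: fully open they stand 13 mm farther back than shut.
Start: joints at [-1.226, 0.091, 1.231, -0, 1.82, -0.057], TCP at [0.235, -0.552, 0.304] pointing down, gripper open.
Joint ranges: [-2.87, 2.87], [-0.86, 2.18], [0.17, 2.46], [-1.51, 4.65], [0.06, 2.69], [-2.65, 2.65]. Speed limits (rad/s): [2.57, 2.57, 3.01, 3.14, 3.14, 3.14].

INTERFACE

Orientations are given as a unit quaternion [w, x, y, z].
In Python, from workcell import r gives the robot as it stands. The module is installed in compiled form; this text tells all that it offers.
- The arm moves only by the tool send_rows, never from a script. Its argument "series" is one flat list of numbers, 6 for each row, row after row: the shift along the tool's x, y, z as a fraction of full scale, then the turn, a rotation vector about the tool's x, y, z as a fraction of full scale. In form: [dx, dy, dz, ax, ay, az, dx, dy, dz, ax, ay, az, ...]. A call has 1 to 8 rows; each row shifts and turns the commanded pose from where the row before left it, along the tool's axes as they then stand; what a row does not reach is not made up. Full scale, the value 1, is 0.04 m for a shift and 0.12 rad for a turn. A row lasts 1/12 s, in which the tool goes at most 41.7 mm and 7.16 degrees, less where a joint would pass 70% of its speed; a pose out of reach is approached as far as the arm can. A call with a number of a shift or a turn outside -1 to 1 is refused whole. A call with a gripper value outside its range is refused whole. "hand" is the closure, from 0 (fully open) to 1 (shut), set as the call begins (left out, the last holds). The fingers move at their own pace and stop on an object; "force" is the grip in N (left out, the last holds). Time passes only in rows, so rows that do not move let the fingers close. It gives the time, the measured TCP pose, the force, the opening and the grip force at its end, in the units of the state.
- r.state(): the state, without advancing time (a new reading comes with each control period).
- r.camera(name): name is "scene" or "top"; returns (picture, depth): 384x512x3 uint8, red, green, blue; 384x512 float32, m along the optical axis (not along the pixel's ray), 0 where there is no reading.
- r.camera_params(name): a dict with "intrinsics" (3x3 intrinsics, pixels), "R" (3x3) and "t" (3): a world point X has camera coordinates R X + t. Camera axes: x right, y down, z forward; pixel columns grow to the right and rows downward; lengths in m; the calibration is good to about 2 mm. A picture is of the moment at which its call begins. camera_params takes no time and is no camera call.
- r.finish_job(): hands the job in; it is judged then, once.
Trained networks look in the newest picture that a camera, given by its name, has taken for a name from the list of things; names that differ only in an ending like _2 or _b are one class to them, and where a whole thing is asked for, a point or a joint stands for the part that bears it (a point fixed in the world has none). Each returns a list of dicts, best first, with "p" (0 to 1); they miss things now and then, are a little off and sometimes report something else, mostly with a low value. They report only what shows in the picture. A call takes as long as a camera call. They do not tell look-alikes from the thing itself.
- r.recognise(name, camera): "rect" ([left, top, right, bottom] in pixels, round what is visible of it).
The state is a dict: "clock": time; "joint_pos": joint angles; "qvel": joint speeds; "effort": joint torques, N m; "tool_pos": TCP position; "ee_rot": TCP orientation; "force": force on the tool from outside, world axes, zero at the start; "wrist_torque": the same for the moment, N m; "width": opening from 0.0 (shut) to 1.0 (fully open); "grasp_force": force on a finger pad.
Only numpy, scipy, OpenCV 4.12 (cv2) and the standard library are available. Lean on these libraries where they do the work, as an engineer would, in place of code of your own. Each camera call takes 0.05 s, during which the arm holds its last target. There are 200 camera calls.

TASK

The white tie mount in the middle of the aluminium strip has just been stuck on and needs a firm nip. Press the upper ring handle of the ratchet forceps in the vise down until the ratchet locks by itself with the jaws tight on the mount, and leave it clamped, hands off, for at least three seconds. Then press the upper ring sideways off its teeth so that the forceps spring fully open again, with the strip left lying flat on its two wooden rests and the other things on the bench undisturbed.

Things in the scene. Friction and masses are not known exactly. Their poses are not given: they have to be found in the camera images.
- station: grey board, 360 x 240 x 18 mm, fixed to the bench, with a blue bench vise, two pine rests and a steel ring-handled ratchet forceps, 280 mm long, held on edge: lower shank gripped in the vise, upper shank free to swing. Origin: at the bench surface under the forceps' pivot. x level along the forceps from the rings to the jaws, z up, y level across; +y is the side of the vise screw.
- vise (a point): middle of the vise jaws. The vise spans x -124 to -40 mm, y -77 to +136 mm in the station's frame and is everywhere below 102 mm high; above it pass only the shanks.
- rests (a point): midway between the tops of the two pine rests, 107 mm above the bench. They are at x 32 to 88 mm, y -77 to -39 and 39 to 77 mm in the station's frame.
- pivot (a point): pivot pin of the forceps, 114 mm above the bench, its axis along the station's y.
- upper_ring (a point): centre of the upper finger ring: on edge in the station's x-z plane, 44 mm outside, 24 mm hole, round bar 10 mm thick. It swings on an arc about the pivot: centre 199 mm above the bench and 173 mm level from the pivot when open; caught on the first tooth 154 mm high, on the second 148 mm (jaws still loose), on the third 138 to 142 mm (jaws tight) and 190 mm from the pivot. A leaf spring lifts it with 1 to 3 N.
- ratchet (a point): the ratchet, 35 mm from the rings towards the pivot: a bar with three saw teeth, 6 mm apart, on each shank, facing each other across y, the upper shank's on the -y side. Straight down the teeth click past. The third needs 8 to 14 N on the ring, its centre brought down to 139 mm or lower before letting go; a firm stop follows at 135 mm.
- lower_ring (a point): centre of the lower finger ring, same size, 85 mm above the bench. It stays put but can spring a few mm sideways. To release the ratchet, push the UPPER ring towards the station's -y (away from the vise screw): it gives 0.6 mm per N, the teeth clear after 3 to 5 mm, a stop comes at 12 mm. Let back sideways before it has risen 20 mm, the teeth catch again: let it rise while held aside.
- clamp (a joint): opening angle of the jaws, rad: 0.30 fully open (at rest), about 0.06 caught on the first tooth and 0.023 on the second, 0.00 or just below when the jaws are tight on the mount; the last of the ring's travel then only bends the shank. With the shank unbent, at 0 the upper ring's centre is 190 mm behind and 30 mm above the pivot.
- jaw: lower jaw of the forceps, the one that moves: steel bar 9 mm wide and 66 mm long, origin at the pivot. It rises between the rests, lifts the strip about 2 mm and presses the mount against the fixed upper jaw.
- strip: loose aluminium strip, 25 x 200 x 4 mm, lying across the two rests, its length across the forceps (along the station's y), z up; three white square tie mounts on top, 20 x 20 x 6 mm, the middle one between the jaws. Origin under its centre. 70 g.
- strip_mid (a point): centre of the strip, 5 mm above its underside; with the strip on its rests it is about 112 mm above the bench and 60 mm from the pivot along the station's x.
- meter: black hand-held multimeter lying flat, 85 x 165 x 36 mm, origin under its centre
- coupling: red plastic pipe coupling standing on end, 62 mm across, 55 mm high, origin under its centre
- tape: roll of blue tape lying flat, 96 mm across, 24 mm high, origin under its centre
- spray: clear bottle with a red cap, 68 mm across, 170 mm high, origin under its centre
- fitting: brass hose fitting standing on end, 34 mm across, 64 mm high, origin under its centre
- tin: round steel tin, 84 mm across, 55 mm high, origin under its centre
- driver: screwdriver with an orange handle lying flat, 200 mm long, about 30 mm thick
There are look-alikes about, which are no part of the job. What is meant by the strip is not orange, and is the smaller of those in its own colour.

How it is judged:
By the outcome, as a careful person would: the job done as asked, in the order asked, and still so for the second after the job is handed in, with the robot touching nothing.
It also fails if it takes over 51 s, if anything falls off the work surface, if the arm or the gripper's body presses on something with over 40 N, if the wrist force passes 120 N, or if a joint passes its speed limit or range.

## Working session

There is one attempt and no reset: what is moved stays moved. The work goes in short steps, Python scripts to look and compute and a tool call to move; the robot and the scene stay as the last step left them, time stands still between calls to the robot, and variables do not carry over. Pictures are saved under pics/ and viewed, at most 10 in all, crops included, and the job is handed in when it is done.

Besides the shell and the picture viewer there is one more tool, called after "Call:" by a JSON object that holds its "op" and its "data". send_rows: Moves the arm, as the interface text tells. Shift numbers are shares of 0.04 m and turn numbers shares of 0.12 rad, none past 1 either way. Its arguments: {"type":"object","properties":{"series":{"type":"array","items":{"type":"number","minimum":-1,"maximum":1}},"hand":{"type":"number"},"force":{"type":"number"}},"required":["series"]}

```bash
mkdir -p pics; cat > h.py <<'E'
import numpy as np, cv2
from workcell import r
def snap(n,f=None):
    a,d=r.camera(n)
    if f: cv2.imwrite('pics/'+f,a[:,:,::-1])
    return a,d
def proj(n,X):
    p=r.camera_params(n);c=np.array(p['R'])@np.array(X)+np.array(p['t']);q=np.array(p['intrinsics'])@c
    return q[:2]/q[2]
def unp(n,u,v,z):
    p=r.camera_params(n);R=np.array(p['R']);t=np.array(p['t'])
    return R.T@(np.linalg.inv(p['intrinsics'])@np.array([u,v,1])*z-t)
E
python3 - <<'E'
from h import *
a,d=snap('scene','s1.png');b,e=snap('top','t1.png')
for n in ('scene','top'):
    dd=d if n=='scene' else e
    for k in ('station','upper_ring','lower_ring','pivot','strip','vise','ratchet'):
        for o in r.recognise(k,n)[:3]:
            l,t,rr,bb=o['rect'];u,v=(l+rr)/2,(t+bb)/2
            z=dd[int(v),int(u)]
            print(n,k,round(o['p'],2),np.round(o['rect']),unp(n,u,v,z).round(3))
s=r.state();print(s)
E
```

```text
scene station 0.95 [196. 182. 323. 339.] [0.57  0.107 0.027]
scene upper_ring 0.52 [234. 186. 261. 253.] [0.559 0.048 0.168]
scene lower_ring 0.59 [377. 300. 391. 311.] [0.426 0.429 0.05 ]
scene lower_ring 0.58 [123. 167. 159. 196.] [ 0.651 -0.354  0.001]
scene lower_ring 0.52 [231. 204. 245. 228.] [ 0.538 -0.016  0.08 ]
scene pivot 0.75 [192. 183. 323. 337.] [0.572 0.104 0.026]
scene strip 0.82 [236. 264. 306. 303.] [0.619 0.203 0.115]
scene strip 0.56 [358. 194. 403. 262.] [0.233 0.269 0.014]
scene strip 0.17 [231. 181. 261. 251.] [0.557 0.041 0.177]
scene vise 0.67 [194. 186. 322. 335.] [0.574 0.106 0.027]
scene ratchet 0.95 [196. 185. 321. 336.] [0.572 0.106 0.028]
top station 0.93 [167. 107. 280. 202.] [0.547 0.076 0.096]
top upper_ring 0.49 [190. 138. 261. 154.] [0.558 0.063 0.159]
top upper_ring 0.43 [206. 142. 260. 152.] [0.551 0.039 0.17 ]
top lower_ring 0.53 [238. 154. 265. 163.] [ 0.533 -0.017  0.087]
top pivot 0.76 [163. 110. 278. 200.] [0.542 0.086 0.102]
top strip 0.82 [162. 216. 185. 292.] [0.215 0.253 0.01 ]
top strip 0.7 [175. 107. 199. 167.] [0.601 0.197 0.112]
top 
[... 248 characters left out ...]
joint_pos': array([-1.22568030e+00,  9.10753596e-02,  1.23065565e+00, -1.95273911e-05,
        1.81978885e+00, -5.67109298e-02]), 'qvel': array([-8.23939694e-04,  1.71567627e-05,  1.09854402e-03, -2.09247242e-04,
       -4.76962381e-04,  4.98752293e-04]), 'effort': array([ 6.08160553e-04, -4.58415163e+01, -4.18065977e+01,  6.23540473e-05,
        5.96203790e-04,  3.07105722e-05]), 'tool_pos': array([ 0.23465579, -0.55223598,  0.30391504]), 'ee_rot': array([ 3.73777467e-05,  9.79885169e-01,  1.99562157e-01, -4.13411036e-06]), 'force': array([-0.18530269, -0.86650061, -0.29010183]), 'wrist_torque': array([ 0.05498302,  0.05615874, -0.00990336]), 'grasp_force': 0.0, 'width': 1.0027050596967528}
```

```bash
python3 - <<'E'
import cv2
a=cv2.imread('pics/s1.png')[160:360,150:420];b=cv2.imread('pics/t1.png')[90:240,140:400]
cv2.imwrite('pics/s1c.png',cv2.resize(a,(800,593),interpolation=2));cv2.imwrite('pics/t1c.png',cv2.resize(b,(800,462),interpolation=2))
E
```

```text
(no output)
```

View pics/s1c.png

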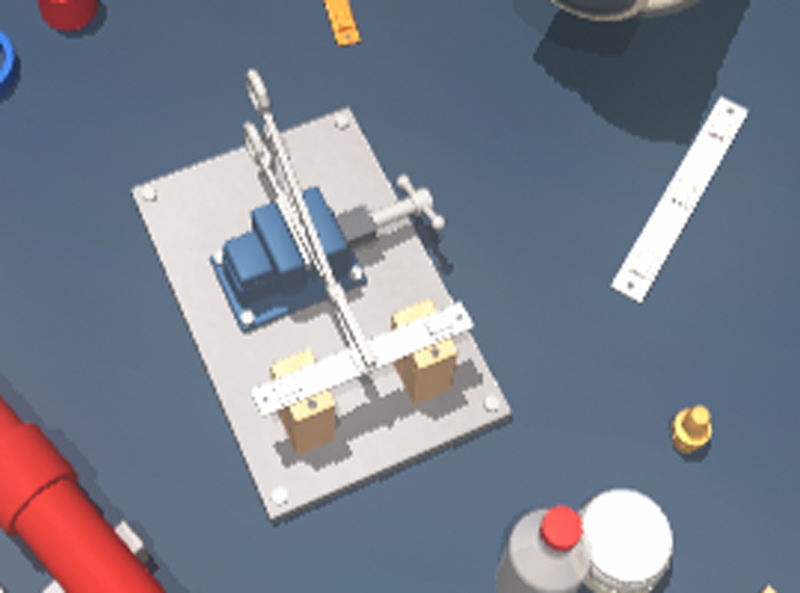

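View pics/t1c.png

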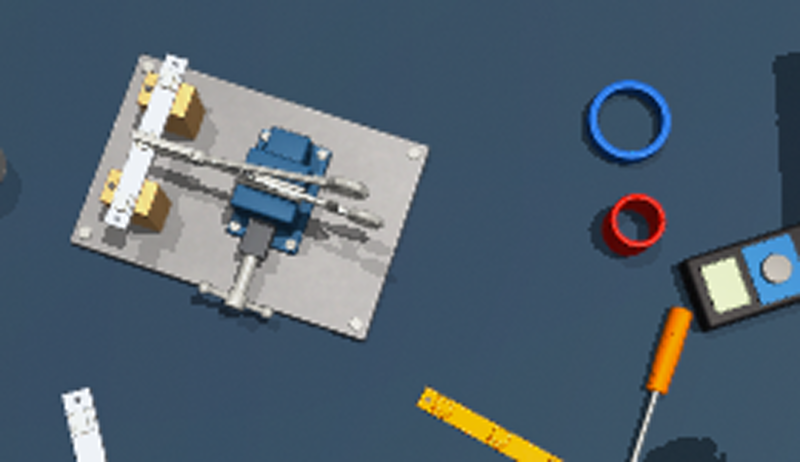

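The crops show the station at an angle, with the upper ring near scene px (237,190) and top px (254,151), the lower ring beside it, and the strip across the rests. The vise screw is towards the robot. Next I'll fit the station frame from the depth cloud.

```bash
python3 - <<'E'
from h import *
C=[]
for n in('scene','top'):
    p=r.camera_params(n);K=np.array(p['intrinsics']);R=np.array(p['R']);t=np.array(p['t'])
    print(n,'cam at',(-R.T@t).round(3),K[0,0].round(0))
    a,d=snap(n);v,u=np.nonzero(d>0)
    X=(np.c_[u,v,np.ones(len(u))]@np.linalg.inv(K).T*d[v,u][:,None]-t)@R
    C.append(X)
def corners(n,L):return [unpz(n,*c,.018) for c in L]
def unpz(n,u,v,z):
    A=unp(n,u,v,0.5);B=unp(n,u,v,1.);return A+(B-A)*(z-A[2])/(B[2]-A[2])
tc=np.array([unpz('top',140+x/3.077,90+y/3.08,.018) for x,y in[(143,55),(428,148),(365,340),(72,242)]])
sc=np.array([unpz('scene',150+x/2.963,160+y/2.965,.018) for x,y in[(270,515),(132,188),(348,108),(511,412)]])
print(tc.round(3),sc.round(3),sep='\n')
for Q in(tc,sc):
    ex=(Q[0]+Q[3]-Q[1]-Q[2])[:2];ex/=np.linalg.norm(ex);print('yaw',np.arctan2(ex[1],ex[0]),np.linalg.norm(Q[0]-Q[1]),np.linalg.norm(Q[1]-Q[2]))
U=unpz
# rays triangulate
def tri(a,b):
    o1,o2=unp('scene',*a,0),unp('top',*b,0);d1=unp('scene',*a,1)-o1;d2=unp('top',*b,1)-o2
    s=np.linalg.lstsq(np.c_[d1,-d2],o2-o1,rcond=None)[0];p,q=o1+d1*s[0],o2+d2*s[1];return ((p+q)/2).round(4),np.linalg.norm(p-q).round(4)
S=lambda x,y:(150+x/2.963,160+y/2.965);T=lambda x,y:(140+x/3.077,90+y/3.08)
print('ring',tri(S(257,90),T(352,188)),'low',tri(S(257,142),T(370,219)))
# cloud
for Q,X in zip('st',C):
    m=(X[:,2]>.125)&(X[:,2]<.24)&(abs(X[:,0]-.56)<.2)&(X[:,1]>-.15)&(X[:,1]<.25)
    Y=X[m];Y=Y[np.argsort(Y[:,1])];print(Q,len(Y));print(Y[::max(1,len(Y)//30)].round(3))
E
```

```text
scene cam at [0.967 0.519 1.27 ] 484.0
top cam at [ 0.243 -0.041  1.343] 381.0
[[ 0.739  0.22   0.018]
 [ 0.624 -0.115  0.018]
 [ 0.399 -0.041  0.018]
 [ 0.514  0.297  0.018]]
[[ 0.742  0.224  0.018]
 [ 0.627 -0.112  0.018]
 [ 0.404 -0.035  0.018]
 [ 0.519  0.303  0.018]]
yaw 1.2406581941053414 0.3545510120684728 0.2365251646441677
yaw 1.2397632365353508 0.3553048495339513 0.23592160081907826
ring (array([ 0.5307, -0.0272,  0.1943]), np.float64(0.0036)) low (array([ 0.5238, -0.044 ,  0.0763]), np.float64(0.0082))
s 382
[[ 0.531 -0.039  0.211]
 [ 0.53  -0.032  0.189]
 [ 0.531 -0.026  0.221]
 [ 0.533 -0.02   0.221]
 [ 0.54  -0.012  0.213]
 [ 0.543 -0.009  0.21 ]
 [ 0.544 -0.005  0.196]
 [ 0.539 -0.002  0.199]
 [ 0.548  0.002  0.159]
 [ 0.543  0.006  0.192]
 [ 0.547  0.011  0.178]
 [ 0.552  0.019  0.179]
 [ 0.553  0.028  0.176]
 [ 0.551  0.038  0.174]
 [ 0.554  0.045  0.167]
 [ 0.556  0.055  0.162]
 [ 0.56   0.063  0.161]
 [ 0.565  0.073  0.153]
 [ 0.569  0.081  0.146]
 [ 0.573  0.089  0.146]
 [ 0.575  0.099  0.146]
 [ 0.575  0.107  0.135]
 [ 0.583  0.115  0.13 ]
 [ 0.587  0.127  0.128]
[... 292 characters left out ...]
9 ]
 [ 0.531 -0.025  0.223]
 [ 0.536 -0.022  0.217]
 [ 0.536 -0.019  0.215]
 [ 0.533 -0.015  0.19 ]
 [ 0.533 -0.01   0.126]
 [ 0.535 -0.006  0.21 ]
 [ 0.543 -0.003  0.191]
 [ 0.543  0.004  0.19 ]
 [ 0.543  0.008  0.165]
 [ 0.543  0.016  0.19 ]
 [ 0.545  0.023  0.181]
 [ 0.55   0.033  0.176]
 [ 0.551  0.039  0.17 ]
 [ 0.556  0.049  0.167]
 [ 0.56   0.056  0.163]
 [ 0.561  0.066  0.159]
 [ 0.566  0.073  0.154]
 [ 0.568  0.083  0.148]
 [ 0.572  0.093  0.144]
 [ 0.578  0.101  0.135]
 [ 0.578  0.11   0.136]
 [ 0.582  0.121  0.132]
 [ 0.587  0.141  0.127]
 [ 0.589  0.154  0.132]
 [ 0.593  0.164  0.13 ]
 [ 0.598  0.175  0.126]
 [ 0.599  0.183  0.133]
 [ 0.604  0.194  0.127]
 [ 0.611  0.204  0.129]]
```

Station yaw is 1.240 rad, with the ring centre at (0.531,-0.025,0.199), which matches the text. First I rotate the tool so that its x is station -y and its y is station -x. Then I travel above the ring with the fingers shut.

Call:
{"op": "send_rows", "data": {"series": [0, 0, -0.25, 0, 0, 1, 0, 0, -0.25, 0, 0, 1, 0, 0, -0.25, 0, 0, 1, 0, 0, 0, 0, 0, 1, 0, 0, 0, 0, 0, 1, 0, 0, 0, 0, 0, 1, 0, 0, 0, 0, 0, 0.11, 0, 0, 0, 0, 0, 0], "hand": 1}}

```text
clock: 1.57
tool_pos: [0.2346, -0.5522, 0.3338]
ee_rot: [-0.0, 0.987, -0.164, -0.0]
force: [0.4, 0.9, 0.5]
width: -0.003
grasp_force: 0.0
```

Call:
{"op": "send_rows", "data": {"series": [0.17, -0.92, 0, 0, 0, 0, 0.17, -0.92, 0, 0, 0, 0, 0.17, -0.92, 0, 0, 0, 0, 0.17, -0.92, 0, 0, 0, 0, 0.17, -0.92, 0, 0, 0, 0, 0.17, -0.92, 0, 0, 0, 0, 0.17, -0.92, 0, 0, 0, 0, 0.17, -0.92, 0, 0, 0, 0]}}

```text
clock: 2.23
tool_pos: [0.3823, -0.2898, 0.334]
ee_rot: [0.0, 0.987, -0.163, 0.0]
force: [-1.0, 0.6, 0.6]
width: -0.002
grasp_force: 0.0
```

Call:
{"op": "send_rows", "data": {"series": [0.17, -0.92, 0, 0, 0, 0, 0.17, -0.92, 0, 0, 0, 0, 0.17, -0.92, 0, 0, 0, 0, 0.17, -0.92, 0, 0, 0, 0, 0.17, -0.92, 0, 0, 0, 0, 0.17, -0.92, 0, 0, 0, 0, 0, 0, 0, 0, 0, 0, 0, 0, 0, 0, 0, 0]}}

```text
clock: 2.9
tool_pos: [0.4928, -0.0944, 0.3336]
ee_rot: [0.0, 0.987, -0.162, -0.0]
force: [-0.8, 0.0, -0.1]
width: 0.001
grasp_force: 0.0
```

```bash
cat >> h.py <<'E'
def rep():
    s=r.state();w,x,y,z=s['ee_rot'];yaw=1.240
    ex=np.array([np.cos(yaw),np.sin(yaw),0]);ey=np.array([-ex[1],ex[0],0])
    P=np.array([.531,-.027,0])+.173*ex
    from scipy.spatial.transform import Rotation as Q
    R=Q.from_quat([x,y,z,w]).as_matrix();p=s['tool_pos']
    print('t',s['clock'],'tcp',p.round(4),'station',((p-P)@ex).round(4),((p-P)@ey).round(4),'tipz',(p[2]-.073).round(4),'F',s['force'].round(2),'w',round(s['width'],3));print(R.round(3))
E
python3 -c "
from h import *
rep()
snap('scene','s2.png');a=cv2.imread('pics/s2.png')[130:270,170:330];cv2.imwrite('pics/s2c.png',cv2.resize(a,(686,600),interpolation=2))"
```

```text
t 2.9 tcp [ 0.4928 -0.0944  0.3336] station -0.2491 0.0143 tipz 0.2606 F [-0.75  0.02 -0.05] w 0.001
[[ 0.948 -0.319 -0.001]
 [-0.319 -0.948  0.   ]
 [-0.001  0.    -1.   ]]
```

View pics/s2c.png

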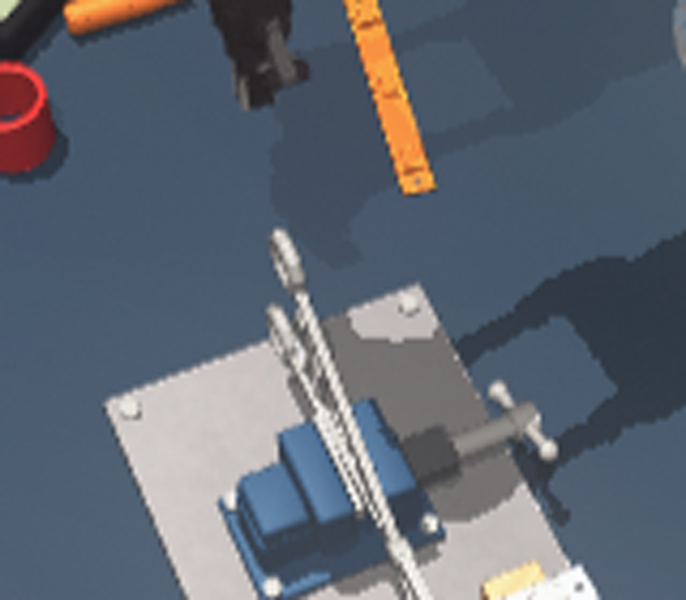

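The picture shows the shut gripper behind the ring (gripper tip ~(270,80), ring (287,260) in the crop), with the path clear. Move over the ring and then down.

Call:
{"op": "send_rows", "data": {"series": [0.18, -0.88, 0, 0, 0, 0, 0.18, -0.88, 0, 0, 0, 0, 0, 0, 0.5, 0, 0, 0, 0, 0, 0.2, 0, 0, 0, 0, 0, 0, 0, 0, 0, 0, 0, 0, 0, 0, 0]}}

```text
clock: 3.45
tool_pos: [0.5281, -0.0356, 0.3054]
ee_rot: [0.0, 0.986, -0.166, -0.001]
force: [0.5, 0.1, 1.4]
width: 0.001
grasp_force: 0.0
```

```bash
python3 -c "
from h import *
rep()
snap('scene','s3.png');a=cv2.imread('pics/s3.png')[130:270,170:330];snap('top','t3.png');b=cv2.imread('pics/t3.png')[100:200,200:300]
cv2.imwrite('pics/s3c.png',np.hstack([cv2.resize(a,(400,350),interpolation=2),cv2.resize(b,(350,350),interpolation=2)]))"
```

```text
t 3.45 tcp [ 0.5281 -0.0356  0.3054] station -0.1821 -0.0001 tipz 0.2324 F [0.46 0.08 1.43] w 0.001
[[ 0.945 -0.327 -0.002]
 [-0.327 -0.945 -0.   ]
 [-0.001  0.001 -1.   ]]
```

View pics/s3c.png

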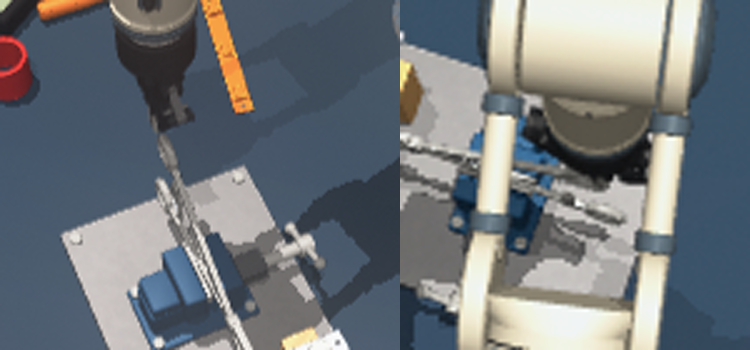

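The left half shows the fingertips right above the ring crown (~(168,135)), and the y offset is ~0. Now I press down along the arc.

Call:
{"op": "send_rows", "data": {"series": [0, 0, 0.25, 0, 0, 0, 0, 0, 0.25, 0, 0, 0, 0, 0.03, 0.25, 0, 0, 0, 0, 0.04, 0.25, 0, 0, 0, 0, 0.05, 0.25, 0, 0, 0, 0, 0, 0, 0, 0, 0]}}

```text
clock: 4.05
tool_pos: [0.5255, -0.0459, 0.2561]
ee_rot: [0.008, 0.986, -0.169, -0.0]
force: [-10.2, -25.5, 10.6]
width: -0.002
grasp_force: 12.9
```

```bash
python3 -c "
from h import *
rep()
snap('scene','s4.png');a=cv2.imread('pics/s4.png')[130:270,170:330]
cv2.imwrite('pics/s4c.png',cv2.resize(a,(686,600),interpolation=2))"
```

```text
t 4.05 tcp [ 0.5255 -0.0459  0.2561] station -0.1927 -0.0009 tipz 0.1831 F [-10.2  -25.48  10.64] w -0.002
[[ 0.943 -0.333 -0.003]
 [-0.333 -0.943 -0.015]
 [ 0.002  0.015 -1.   ]]
```

View pics/s4c.png

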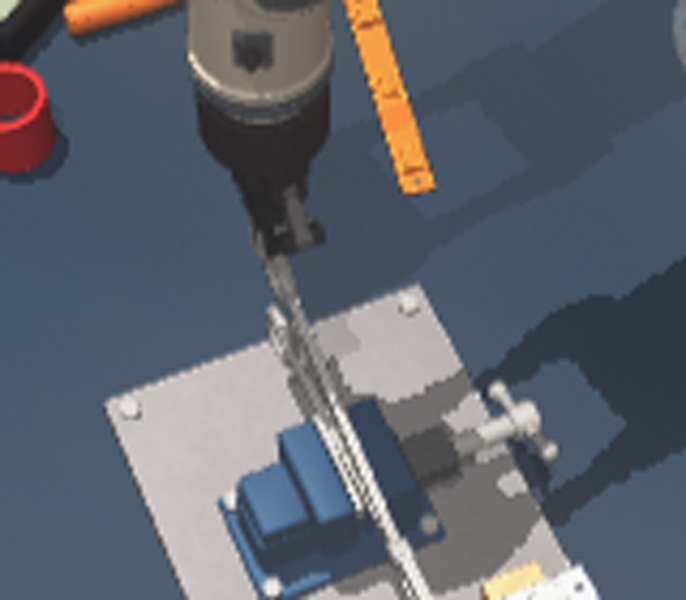

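The side force of about 27 N is along station -x. The tip sits on the ring's rear flank, so it was too far back. I lift off and re-centre forward.

Call:
{"op": "send_rows", "data": {"series": [0, 0, -0.65, 0, 0, 0, 0, 0, -0.65, 0, 0, 0, 0, -0.1, 0, 0, 0, 0, 0, 0, 0, 0, 0, 0, 0, 0, 0, 0, 0, 0]}}

```text
clock: 4.52
tool_pos: [0.5284, -0.0349, 0.3068]
ee_rot: [0.0, 0.986, -0.165, -0.001]
force: [0.1, -0.0, -0.3]
width: 0.001
grasp_force: 0.0
```

```bash
python3 - <<'E'
from h import *
rep()
a,d=snap('scene','s5.png')
yaw=1.24;ex=np.array([np.cos(yaw),np.sin(yaw),0]);ey=np.array([-ex[1],ex[0],0]);P=np.array([.531,-.027,0])+.173*ex
s=r.state();p=s['tool_pos'];print('tip px',proj('scene',p-[0,0,.073]))
p_=r.camera_params('scene');v,u=np.nonzero(d>0)
X=np.array([unp('scene',x,y,d[y,x]) for x,y in zip(u,v) if 190<y<0+260 and 200<x<300 or 165<y<=190 and 200<x<300])
Y=np.c_[(X-P)@ex,(X-P)@ey,X[:,2]]
m=(abs(Y[:,1])<.03)&(Y[:,0]<-.10)&(Y[:,2]>.12)&(Y[:,2]<.26);Y=Y[m]
print(Y[np.argsort(Y[:,0])][::max(1,len(Y)//45)].round(3))
E
```

```text
t 4.5167 tcp [ 0.5284 -0.0349  0.3068] station -0.1813 -0.0001 tipz 0.2338 F [ 0.08 -0.   -0.29] w 0.001
[[ 0.946 -0.325 -0.001]
 [-0.325 -0.946  0.   ]
 [-0.001  0.    -1.   ]]
tip px [234.32726628 179.67440073]Traceback (most recent call last):
  File "<stdin>", line 7, in <module>
  File "h.py", line 11, in unp
    p=r.camera_params(n);R=np.array(p['R']);t=np.array(p['t'])
ValueError: time passes only in moves, steps and waits
```

Call:
{"op": "send_rows", "data": {"series": [0, -0.43, 0, 0, 0, 0, 0, 0, 0, 0, 0, 0, 0, 0, 0.25, 0, 0, 0, 0, 0, 0.25, 0, 0, 0, 0, 0.05, 0.25, 0, 0, 0, 0, 0.06, 0.25, 0, 0, 0, 0, 0, 0, 0, 0, 0, 0, 0, 0, 0, 0, 0]}}

```text
clock: 5.23
tool_pos: [0.5323, -0.0232, 0.2665]
ee_rot: [-0.0, 0.986, -0.165, -0.001]
force: [0.5, 0.6, 1.2]
width: -0.002
grasp_force: 0.5
```

```bash
python3 -c "
from h import *
rep()
snap('scene','s6.png');a=cv2.imread('pics/s6.png')[130:270,170:330]
cv2.imwrite('pics/s6c.png',cv2.resize(a,(686,600),interpolation=2))"
```

```text
t 5.2333 tcp [ 0.5323 -0.0232  0.2665] station -0.169 0.0001 tipz 0.1935 F [0.53 0.64 1.24] w -0.002
[[ 0.945 -0.326 -0.002]
 [-0.326 -0.945  0.   ]
 [-0.002  0.    -1.   ]]
```

View pics/s6c.png

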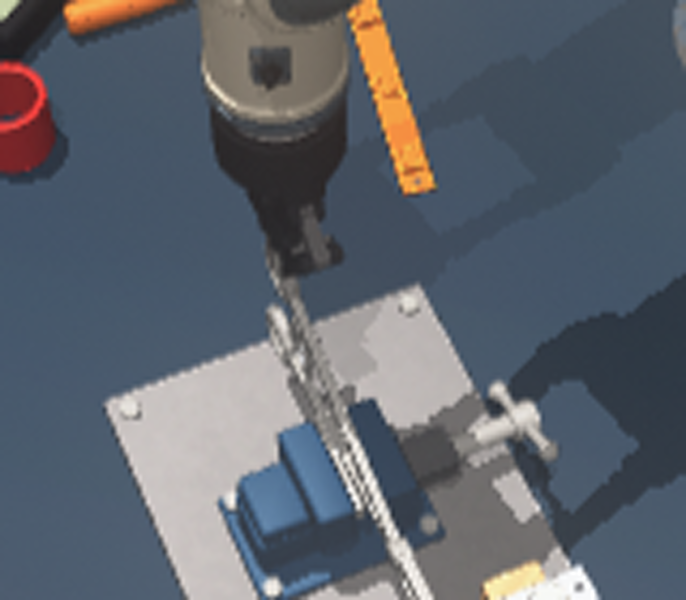

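```bash
python3 - <<'E'
from h import *
p=r.camera_params('scene');K=np.array(p['intrinsics']);R=np.array(p['R']);t=np.array(p['t'])
def pj(X):
    q=K@(R@X+t);q=q[:2]/q[2];return ((q-[170,130])*[686/160,600/140]).round(0)
yaw=1.24;ex=np.array([np.cos(yaw),np.sin(yaw),0]);ey=np.array([-ex[1],ex[0],0]);T=r.state()['tool_pos']-[0,0,.073]
for a in(-.0145,.0145):
    for b in(-.011,.011):print(a,b,pj(T+a*ex+b*ey))
P=np.array([.531,-.027,0])+.173*ex
for nm,(x,z) in dict(openc=(-.173,.199),crown=(-.173,.221),now=(-.183,.1715),nowcrown=(-.183,.1935),rear=(-.205,.1715)).items():print(nm,pj(P+x*ex+[0,0,z]))
im=cv2.imread('pics/s6.png')[170:215,215:265];cv2.imwrite('pics/s6d.png',cv2.resize(im,(667,600),interpolation=2))
E
```

```text
-0.0145 -0.011 [260. 252.]
-0.0145 0.011 [293. 240.]
0.0145 -0.011 [278. 288.]
0.0145 0.011 [311. 276.]
openc [283. 254.]
crown [282. 235.]
now [278. 266.]
nowcrown [277. 247.]
rear [265. 239.]
```

View pics/s6d.png

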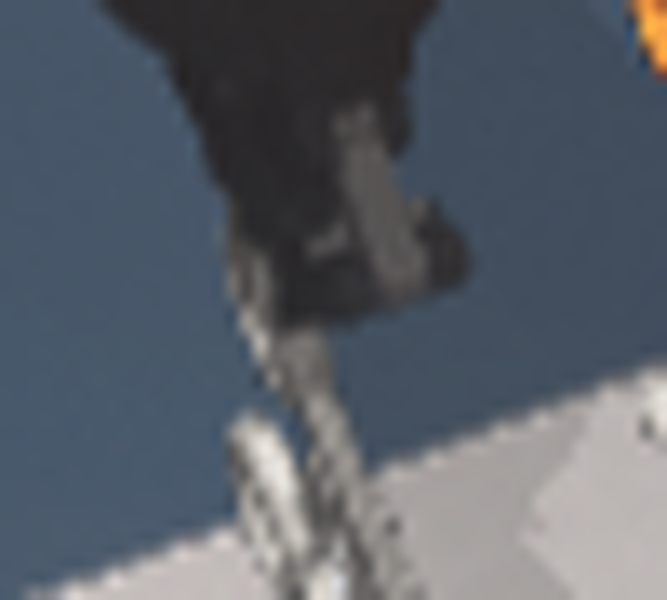

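The fingers sit over the ring with only 1.2 N upward, so contact is light and centred. The ring's rear edge shows at (250,270) in the crop. I continue along the arc in small rows.

Call:
{"op": "send_rows", "data": {"series": [0, 0.05, 0.15, 0, 0, 0, 0, 0.04, 0.15, 0, 0, 0, 0, 0.03, 0.15, 0, 0, 0, 0, 0, 0, 0, 0, 0, 0, 0, 0, 0, 0, 0]}}

```text
clock: 5.7
tool_pos: [0.531, -0.0273, 0.249]
ee_rot: [-0.0, 0.986, -0.165, -0.0]
force: [0.5, 0.2, 1.3]
width: 0.003
grasp_force: 0.5
```

Call:
{"op": "send_rows", "data": {"series": [0, 0.02, 0.1, 0, 0, 0, 0, 0, 0, 0, 0, 0]}}

```text
clock: 5.87
tool_pos: [0.5306, -0.028, 0.245]
ee_rot: [-0.0, 0.986, -0.165, -0.001]
force: [-1.0, -0.9, 1.3]
width: -0.0
grasp_force: 1.0
```

Call:
{"op": "send_rows", "data": {"series": [0, 0.02, 0.1, 0, 0, 0, 0, 0, 0, 0, 0, 0]}}

```text
clock: 6.03
tool_pos: [0.5307, -0.0289, 0.2414]
ee_rot: [-0.0, 0.986, -0.165, 0.0]
force: [-0.1, 0.1, 2.3]
width: 0.003
grasp_force: 0.9
```

Call:
{"op": "send_rows", "data": {"series": [0, 0.02, 0.08, 0, 0, 0, 0, 0, 0, 0, 0, 0]}}

```text
clock: 6.2
tool_pos: [0.5301, -0.0296, 0.238]
ee_rot: [-0.0, 0.986, -0.165, -0.001]
force: [-0.5, -0.2, 2.8]
width: 0.001
grasp_force: 1.2
```

Call:
{"op": "send_rows", "data": {"series": [0, 0.01, 0.05, 0, 0, 0, 0, 0, 0, 0, 0, 0]}}

```text
clock: 6.37
tool_pos: [0.5302, -0.0301, 0.2364]
ee_rot: [0.0, 0.986, -0.165, -0.0]
force: [-0.5, -1.7, 3.4]
width: 0.001
grasp_force: 1.3
```

Call:
{"op": "send_rows", "data": {"series": [0, 0.01, 0.05, 0, 0, 0, 0, 0, 0, 0, 0, 0]}}

```text
clock: 6.53
tool_pos: [0.5304, -0.0305, 0.2352]
ee_rot: [0.0, 0.986, -0.165, 0.001]
force: [0.4, -1.1, 5.6]
width: 0.001
grasp_force: 2.4
```

Call:
{"op": "send_rows", "data": {"series": [0, 0.01, 0.05, 0, 0, 0, 0, 0, 0, 0, 0, 0]}}

```text
clock: 6.7
tool_pos: [0.5303, -0.0309, 0.2331]
ee_rot: [0.0, 0.986, -0.165, 0.001]
force: [-0.1, -0.1, 5.2]
width: -0.003
grasp_force: 2.4
```

Call:
{"op": "send_rows", "data": {"series": [0, 0.01, 0.05, 0, 0, 0, 0, 0, 0, 0, 0, 0]}}

```text
clock: 6.87
tool_pos: [0.5298, -0.0313, 0.2308]
ee_rot: [0.0, 0.986, -0.165, 0.0]
force: [-1.3, -0.6, 5.6]
width: -0.005
grasp_force: 2.8
```

Call:
{"op": "send_rows", "data": {"series": [0, 0.01, 0.05, 0, 0, 0, 0, 0, 0, 0, 0, 0]}}

```text
clock: 7.03
tool_pos: [0.5298, -0.0316, 0.2292]
ee_rot: [0.0, 0.986, -0.165, 0.0]
force: [0.2, -1.0, 7.9]
width: -0.004
grasp_force: 3.4
```

Call:
{"op": "send_rows", "data": {"series": [0, 0.01, 0.05, 0, 0, 0, 0, 0, 0, 0, 0, 0]}}

```text
clock: 7.2
tool_pos: [0.53, -0.0321, 0.228]
ee_rot: [0.0, 0.986, -0.165, 0.001]
force: [0.1, -0.4, 8.5]
width: 0.002
grasp_force: 4.2
```

Call:
{"op": "send_rows", "data": {"series": [0, 0, 0.04, 0, 0, 0, 0, 0, 0, 0, 0, 0]}}

```text
clock: 7.37
tool_pos: [0.5301, -0.0323, 0.2267]
ee_rot: [0.0, 0.986, -0.165, 0.002]
force: [-1.0, -1.9, 8.5]
width: 0.001
grasp_force: 4.5
```

Call:
{"op": "send_rows", "data": {"series": [0, 0, 0.05, 0, 0, 0, 0, 0, 0, 0, 0, 0]}}

```text
clock: 7.53
tool_pos: [0.5299, -0.0325, 0.2247]
ee_rot: [0.001, 0.986, -0.165, 0.001]
force: [-2.7, -3.9, 10.2]
width: 0.001
grasp_force: 4.8
```

Call:
{"op": "send_rows", "data": {"series": [0, 0, 0.05, 0, 0, 0, 0, 0, 0, 0, 0, 0]}}

```text
clock: 7.7
tool_pos: [0.5298, -0.0327, 0.2229]
ee_rot: [0.001, 0.986, -0.165, 0.001]
force: [-1.9, -3.2, 11.9]
width: -0.002
grasp_force: 5.9
```

Call:
{"op": "send_rows", "data": {"series": [0, 0, 0.04, 0, 0, 0, 0, 0, 0, 0, 0, 0]}}

```text
clock: 7.87
tool_pos: [0.5299, -0.033, 0.2218]
ee_rot: [0.001, 0.986, -0.165, 0.002]
force: [-3.2, -4.2, 14.0]
width: -0.001
grasp_force: 6.5
```

Call:
{"op": "send_rows", "data": {"series": [0, 0, 0.05, 0, 0, 0, 0, 0, 0, 0, 0, 0]}}

```text
clock: 8.03
tool_pos: [0.5301, -0.0332, 0.2202]
ee_rot: [0.001, 0.986, -0.166, 0.002]
force: [-2.5, -5.2, 14.2]
width: -0.0
grasp_force: 7.1
```

Call:
{"op": "send_rows", "data": {"series": [0, 0, 0.05, 0, 0, 0, 0, 0, 0, 0, 0, 0]}}

```text
clock: 8.2
tool_pos: [0.5302, -0.0335, 0.2187]
ee_rot: [0.002, 0.986, -0.166, 0.003]
force: [-2.0, -7.0, 16.1]
width: -0.003
grasp_force: 7.8
```

```bash
python3 -c "
from h import *
rep()
snap('scene','s7.png');a=cv2.imread('pics/s7.png')[170:300,205:325]
cv2.imwrite('pics/s7c.png',cv2.resize(a,(553,600),interpolation=2))"
```

```text
t 8.2 tcp [ 0.5302 -0.0335  0.2187] station -0.1794 -0.0014 tipz 0.1457 F [-2.   -6.98 16.1 ] w -0.003
[[ 0.945 -0.327  0.005]
 [-0.327 -0.945 -0.004]
 [ 0.006  0.002 -1.   ]]
```

View pics/s7c.png

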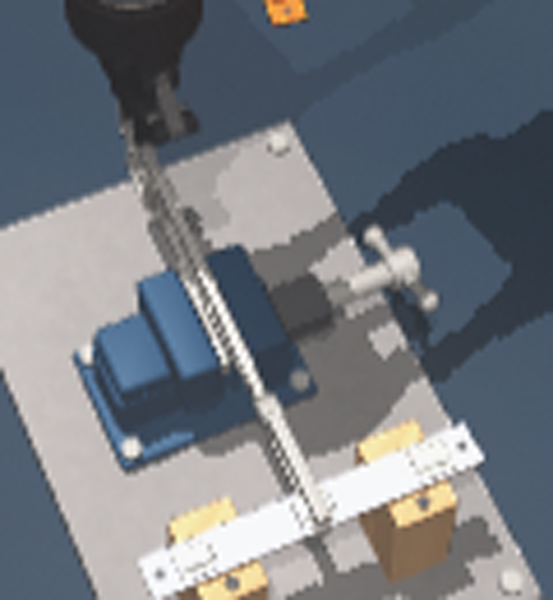

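The jaw is up at the strip (~(315,510)) and the strip still looks straight. No sharp stop yet, so I press a little further.

Call:
{"op": "send_rows", "data": {"series": [0, 0.02, 0.05, 0, 0, 0, 0, 0, 0, 0, 0, 0]}}

```text
clock: 8.42
tool_pos: [0.53, -0.0339, 0.217]
ee_rot: [0.001, 0.986, -0.166, 0.003]
force: [-2.6, -3.9, 16.7]
width: -0.0
grasp_force: 8.4
```

Call:
{"op": "send_rows", "data": {"series": [0, 0.02, 0.05, 0, 0, 0, 0, 0, 0, 0, 0, 0]}}

```text
clock: 8.58
tool_pos: [0.5299, -0.0344, 0.2154]
ee_rot: [0.001, 0.986, -0.165, 0.003]
force: [-2.2, -3.3, 18.4]
width: 0.001
grasp_force: 9.2
```

```bash
cat > ck.py <<'E'
from h import *
def check(n='scene'):
    p=r.camera_params(n);K=np.array(p['intrinsics']);R=np.array(p['R']);t=np.array(p['t'])
    a,d=snap(n);v,u=np.nonzero(d>0)
    X=(np.c_[u,v,np.ones(len(u))]@np.linalg.inv(K).T*d[v,u][:,None]-t)@R
    yaw=1.24;ex=np.array([np.cos(yaw),np.sin(yaw),0]);ey=np.array([-ex[1],ex[0],0]);P=np.array([.531,-.027,0])+.173*ex
    Y=np.c_[(X-P)@ex,(X-P)@ey,X[:,2]]
    for lo in np.arange(-.22,.08,.02):
        m=(Y[:,0]>lo)&(Y[:,0]<lo+.02)&(abs(Y[:,1])<.012)&(Y[:,2]>.08)&(Y[:,2]<.26);q=Y[m]
        if len(q):print(round(lo,2),len(q),'z max/90/med',q[:,2].max().round(3),np.percentile(q[:,2],90).round(3),np.median(q[:,2]).round(3),'y',np.median(q[:,1]).round(3))
E
python3 -c "
from ck import *
rep();check()"
```

```text
t 8.5833 tcp [ 0.5299 -0.0344  0.2154] station -0.1803 -0.0014 tipz 0.1424 F [-2.18 -3.33 18.38] w 0.001
[[ 0.945 -0.326  0.006]
 [-0.326 -0.945 -0.002]
 [ 0.006  0.    -1.   ]]
-0.22 3 z max/90/med 0.094 0.092 0.085 y -0.005
-0.2 10 z max/90/med 0.121 0.119 0.102 y -0.005
-0.18 60 z max/90/med 0.239 0.196 0.142 y -0.005
-0.16 75 z max/90/med 0.26 0.254 0.132 y -0.003
-0.14 109 z max/90/med 0.258 0.251 0.234 y -0.003
-0.12 69 z max/90/med 0.238 0.234 0.128 y -0.002
-0.1 55 z max/90/med 0.133 0.129 0.1 y -0.003
-0.08 61 z max/90/med 0.13 0.128 0.104 y -0.003
-0.06 68 z max/90/med 0.13 0.126 0.101 y -0.003
-0.04 29 z max/90/med 0.128 0.125 0.121 y -0.002
-0.02 24 z max/90/med 0.125 0.123 0.12 y -0.002
-0.0 44 z max/90/med 0.134 0.129 0.124 y -0.004
0.02 39 z max/90/med 0.133 0.13 0.126 y -0.002
0.04 46 z max/90/med 0.131 0.129 0.126 y -0.003
0.06 80 z max/90/med 0.133 0.129 0.118 y -0.002
```

```bash
python3 - <<'E'
from h import *
p=r.camera_params('scene');K=np.array(p['intrinsics']);R=np.array(p['R']);t=np.array(p['t'])
a,d=snap('scene','s8.png');v,u=np.nonzero(d>0)
X=(np.c_[u,v,np.ones(len(u))]@np.linalg.inv(K).T*d[v,u][:,None]-t)@R
yaw=1.24;ex=np.array([np.cos(yaw),np.sin(yaw),0]);ey=np.array([-ex[1],ex[0],0]);P=np.array([.531,-.027,0])+.173*ex
Y=np.c_[(X-P)@ex,(X-P)@ey,X[:,2],u,v]
m=(Y[:,0]>-.22)&(Y[:,0]<-.14)&(abs(Y[:,1])<.03)&(Y[:,2]>.09)&(Y[:,2]<.2)
q=Y[m];g=a[v[m],u[m]].mean(1)
o=np.argsort(q[:,4]*1000+q[:,3])
for i in o: print((q[i,:3]*1000).round(0).astype(int),q[i,3:].astype(int),int(g[i]),end=' | ')
im=cv2.imread('pics/s8.png')[185:225,215:265];cv2.imwrite('pics/s8c.png',cv2.resize(im,(750,600),interpolation=2))
E
```

```text
[-184  -16  189] [229 190] 55 | [-182  -14  181] [230 192] 67 | [-171   -4  191] [235 192] 44 | [-170   -2  192] [236 192] 43 | [-166    0  196] [237 192] 44 | [-164    2  197] [238 192] 48 | [-187  -13  169] [230 193] 86 | [-171   -7  188] [234 193] 44 | [-166   -6  195] [235 193] 45 | [-165   -4  195] [236 193] 45 | [-162   -2  198] [237 193] 44 | [-163    1  194] [238 193] 48 | [-168  -16  193] [231 194] 56 | [-166  -14  195] [232 194] 42 | [-165  -12  196] [233 194] 43 | [-166   -9  192] [234 194] 46 | [-160   -8  199] [235 194] 47 | [-159   -3  199] [237 194] 49 | [-158   -1  198] [238 194] 59 | [-179  -13  172] [231 195] 55 | [-168  -14  188] [232 195] 49 | [-161  -13  197] [233 195] 47 | [-165   -9  188] [234 195] 43 | [-161   -8  194] [235 195] 44 | [-158   -6  197] [236 195] 50 | [-180  -13  164] [231 196] 61 | [-167  -15  185] [232 196] 74 | [-174   -9  171] [233 196] 61 | [-180  -13  159] [231 197] 65 | [-172  -13  171] [232 197] 98 | [-173  -10  167] [233 197] 78 | [-180  -13  154] [231 198] 75 | [-172  -13  165] [232 198] 95 | [-171  -11  166] [233 198] 73 | [-153  -14  
[... 2513 characters left out ...]
137] [241 211] 130 | [-144    3  129] [242 211] 112 | [-165   -7   97] [236 212] 104 | [-152   -9  120] [237 212] 95 | [-146   -8  128] [238 212] 90 | [-144   -6  130] [239 212] 92 | [-157   -7  106] [237 213] 100 | [-147   -7  121] [238 213] 89 | [-144   -6  125] [239 213] 100 | [-146   -8  118] [238 214] 86 | [-143   -6  121] [239 214] 102 | [-146   -8  112] [238 215] 86 | [-142   -7  117] [239 215] 106 | [-148   -2  105] [240 215] 98 | [-149   -7  101] [238 216] 98 | [-143   -7  110] [239 216] 99 | [-143   -4  109] [240 216] 107 | [-146   -6  100] [239 217] 95 | [-142   -4  104] [240 217] 98 | [-148    1   91] [241 217] 94 | [-142   -7  101] [239 218] 90 | [-144   -4   95] [240 218] 101 |
```

View pics/s8c.png

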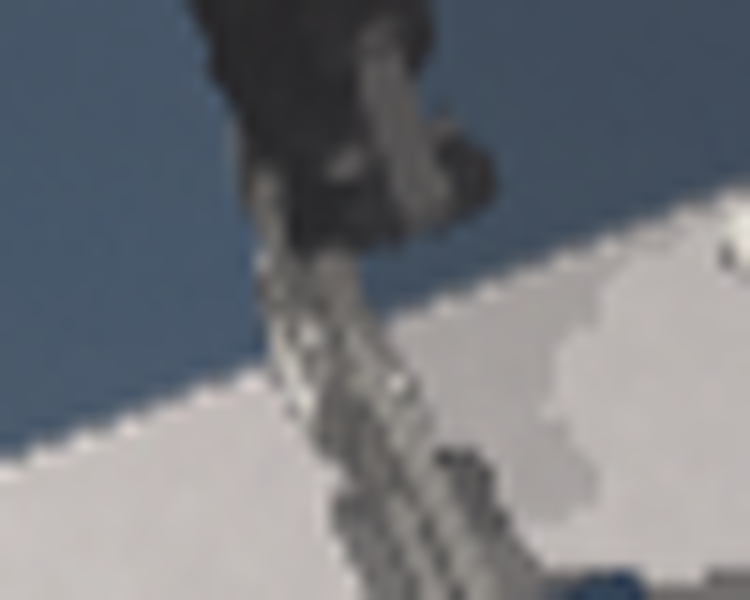

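The fit of the shank suggests the ring is down to about 139 mm. I lift straight off and check what the ratchet holds.

Call:
{"op": "send_rows", "data": {"series": [0, 0, -0.4, 0, 0, 0, 0, 0, -0.7, 0, 0, 0, 0, 0, -0.8, 0, 0, 0, 0, 0.8, -0.3, 0, 0, 0, 0, 0.9, 0, 0, 0, 0, 0, 0.9, 0, 0, 0, 0, 0, 0, 0, 0, 0, 0]}}

```text
clock: 9.27
tool_pos: [0.4936, -0.1362, 0.2989]
ee_rot: [0.001, 0.986, -0.167, -0.001]
force: [-0.2, -0.2, -0.8]
width: 0.003
grasp_force: 0.0
```

```bash
cat > ring.py <<'E'
from h import *
def ring():
    rep()
    yaw=1.24;ex=np.array([np.cos(yaw),np.sin(yaw),0]);ey=np.array([-ex[1],ex[0],0]);P=np.array([.531,-.027,0])+.173*ex
    for n in('scene','top'):
        p=r.camera_params(n);K=np.array(p['intrinsics']);R=np.array(p['R']);t=np.array(p['t'])
        a,d=snap(n,n+'_ring.png');v,u=np.nonzero(d>0)
        X=(np.c_[u,v,np.ones(len(u))]@np.linalg.inv(K).T*d[v,u][:,None]-t)@R
        Y=np.c_[(X-P)@ex,(X-P)@ey,X[:,2]]
        print(n)
        for lo in np.arange(-.22,.08,.01):
            m=(Y[:,0]>lo)&(Y[:,0]<lo+.01)&(abs(Y[:,1])<.022)&(Y[:,2]>.112)&(Y[:,2]<.235);q=Y[m]
            if len(q):print(round(lo,2),len(q),'zmax,med',(q[:,2].max()*1e3).round(),(np.median(q[:,2])*1e3).round(),'y',(np.median(q[:,1])*1e3).round(),end=' | ')
        print()
E
python3 -c "
from ring import *
ring()"
```

```text
t 9.2667 tcp [ 0.4936 -0.1362  0.2989] station -0.2884 -0.0001 tipz 0.2259 F [-0.25 -0.24 -0.84] w 0.003
[[ 0.944 -0.33  -0.002]
 [-0.33  -0.944 -0.002]
 [-0.001  0.003 -1.   ]]
scene
-0.21 4 zmax,med 151.0 135.0 y -5.0 | -0.2 19 zmax,med 159.0 137.0 y -4.0 | -0.19 15 zmax,med 159.0 157.0 y -3.0 | -0.18 20 zmax,med 159.0 152.0 y -3.0 | -0.17 18 zmax,med 151.0 143.0 y -1.0 | -0.16 16 zmax,med 145.0 137.0 y -3.0 | -0.15 20 zmax,med 141.0 134.0 y -4.0 | -0.14 11 zmax,med 139.0 136.0 y -2.0 | -0.13 11 zmax,med 141.0 135.0 y -2.0 | -0.12 10 zmax,med 136.0 134.0 y -2.0 | -0.11 12 zmax,med 140.0 133.0 y -1.0 | -0.1 11 zmax,med 135.0 131.0 y -2.0 | -0.09 10 zmax,med 133.0 130.0 y -1.0 | -0.08 11 zmax,med 132.0 130.0 y -1.0 | -0.07 11 zmax,med 131.0 127.0 y -3.0 | -0.06 11 zmax,med 129.0 127.0 y -2.0 | -0.05 11 zmax,med 128.0 124.0 y -1.0 | -0.04 12 zmax,med 127.0 124.0 y -2.0 | -0.03 12 zmax,med 127.0 122.0 y -2.0 | -0.02 11 zmax,med 124.0 120.0 y -1.0 | -0.01 11 zmax,med 124.0 122.0 y -1.0 | 0.0 23 zmax,med 129.0 124.0 y -2.0 | 0.01 18 zmax,med 130.0 127.0 y -4.0 | 0.02 15 zmax,med 134.0 12
[... 544 characters left out ...]
 -0.11 7 zmax,med 138.0 131.0 y 1.0 | -0.1 9 zmax,med 135.0 130.0 y 1.0 | -0.09 6 zmax,med 133.0 131.0 y 1.0 | -0.08 8 zmax,med 130.0 128.0 y 0.0 | -0.07 7 zmax,med 133.0 130.0 y 2.0 | -0.06 7 zmax,med 128.0 126.0 y 2.0 | -0.05 8 zmax,med 129.0 124.0 y 2.0 | -0.04 8 zmax,med 128.0 123.0 y 2.0 | -0.03 8 zmax,med 124.0 121.0 y 1.0 | -0.02 8 zmax,med 122.0 119.0 y 1.0 | -0.01 12 zmax,med 123.0 121.0 y 2.0 | 0.0 15 zmax,med 128.0 124.0 y 2.0 | 0.01 10 zmax,med 130.0 127.0 y 2.0 | 0.02 9 zmax,med 130.0 127.0 y 1.0 | 0.03 11 zmax,med 130.0 127.0 y 0.0 | 0.04 9 zmax,med 132.0 128.0 y 2.0 | 0.05 26 zmax,med 129.0 115.0 y 1.0 | 0.06 29 zmax,med 131.0 118.0 y 2.0 | 0.07 20 zmax,med 135.0 115.0 y 2.0 |
```

Ring crown is at 158–160 mm, so the centre is ~138 mm. It is caught on the third tooth, with the shank line matching. I stay hands-off for over 3 s while moving to the +y side, high and clear of the ring.

Call:
{"op": "send_rows", "data": {"series": [-0.8, 0, 0, 0, 0, 0, 0, -0.82, 0, 0, 0, 0, 0, -0.82, 0, 0, 0, 0, 0, -0.82, 0, 0, 0, 0, 0, 0, 0, 0, 0, 0, 0, 0, 0, 0, 0, 0, 0, 0, 0, 0, 0, 0, 0, 0, 0, 0, 0, 0]}}

```text
clock: 10.03
tool_pos: [0.4969, -0.0285, 0.2992]
ee_rot: [0.0, 0.986, -0.165, -0.0]
force: [-0.1, -0.9, -1.0]
width: -0.0
grasp_force: 0.0
```

Call:
{"op": "send_rows", "data": {"series": [0, 0, 0, 0, 0, 0, 0, 0, 0, 0, 0, 0, 0, 0, 0, 0, 0, 0, 0, 0, 0, 0, 0, 0, 0, 0, 0, 0, 0, 0, 0, 0, 0, 0, 0, 0, 0, 0, 0, 0, 0, 0, 0, 0, 0, 0, 0, 0]}}

```text
clock: 10.7
tool_pos: [0.497, -0.0283, 0.2995]
ee_rot: [-0.0, 0.986, -0.165, 0.0]
force: [-0.2, -0.1, 0.9]
width: -0.003
grasp_force: 0.0
```

Call:
{"op": "send_rows", "data": {"series": [0, 0, 0, 0, 0, 0, 0, 0, 0, 0, 0, 0, 0, 0, 0, 0, 0, 0, 0, 0, 0, 0, 0, 0, 0, 0, 0, 0, 0, 0, 0, 0, 0, 0, 0, 0, 0, 0, 0, 0, 0, 0, 0, 0, 0, 0, 0, 0]}}

```text
clock: 11.37
tool_pos: [0.497, -0.0283, 0.2995]
ee_rot: [-0.0, 0.986, -0.165, 0.0]
force: [-0.1, 0.1, 0.6]
width: -0.002
grasp_force: 0.0
```

Call:
{"op": "send_rows", "data": {"series": [0, 0, 0, 0, 0, 0, 0, 0, 0, 0, 0, 0, 0, 0, 0, 0, 0, 0, 0, 0, 0, 0, 0, 0, 0, 0, 0, 0, 0, 0, 0, 0, 0, 0, 0, 0, 0, 0, 0, 0, 0, 0, 0, 0, 0, 0, 0, 0]}}

```text
clock: 12.03
tool_pos: [0.497, -0.0283, 0.2995]
ee_rot: [0.0, 0.986, -0.165, -0.0]
force: [0.1, -0.5, 0.4]
width: 0.0
grasp_force: 0.0
```

Call:
{"op": "send_rows", "data": {"series": [0, 0, 0, 0, 0, 0, 0, 0, 0, 0, 0, 0, 0, 0, 0, 0, 0, 0, 0, 0, 0, 0, 0, 0, 0, 0, 0, 0, 0, 0, 0, 0, 0, 0, 0, 0, 0, 0, 0, 0, 0, 0, 0, 0, 0, 0, 0, 0]}}

```text
clock: 12.7
tool_pos: [0.497, -0.0283, 0.2995]
ee_rot: [-0.0, 0.986, -0.165, 0.0]
force: [0.7, -0.3, -0.4]
width: -0.001
grasp_force: 0.0
```

Call:
{"op": "send_rows", "data": {"series": [0, 0, 0, 0, 0, 0, 0, 0, 0, 0, 0, 0, 0, 0, 0, 0, 0, 0, 0, 0, 0, 0, 0, 0, 0, 0, 0, 0, 0, 0, 0, 0, 0, 0, 0, 0, 0, 0, 0, 0, 0, 0, 0, 0, 0, 0, 0, 0]}}

```text
clock: 13.37
tool_pos: [0.497, -0.0283, 0.2995]
ee_rot: [-0.0, 0.986, -0.165, 0.0]
force: [-0.3, -0.0, -0.6]
width: -0.003
grasp_force: 0.0
```

```bash
python3 -c "
from ring import *
ring()" | cut -c1-900
```

```text
t 13.3667 tcp [ 0.497  -0.0283  0.2995] station -0.1852 0.0317 tipz 0.2265 F [-0.29 -0.03 -0.57] w -0.003
[[ 0.946 -0.325  0.   ]
 [-0.325 -0.946  0.   ]
 [ 0.    -0.    -1.   ]]
scene
-0.21 6 zmax,med 153.0 143.0 y -4.0 | -0.2 16 zmax,med 160.0 142.0 y -4.0 | -0.19 18 zmax,med 233.0 154.0 y -3.0 | -0.18 20 zmax,med 159.0 152.0 y -3.0 | -0.17 16 zmax,med 153.0 142.0 y -3.0 | -0.16 17 zmax,med 145.0 137.0 y -2.0 | -0.15 22 zmax,med 141.0 133.0 y -4.0 | -0.14 11 zmax,med 139.0 136.0 y -2.0 | -0.13 9 zmax,med 142.0 135.0 y -1.0 | -0.12 13 zmax,med 141.0 134.0 y -2.0 | -0.11 9 zmax,med 134.0 131.0 y -1.0 | -0.1 11 zmax,med 135.0 131.0 y -2.0 | -0.09 10 zmax,med 136.0 131.0 y -2.0 | -0.08 12 zmax,med 134.0 129.0 y -1.0 | -0.07 11 zmax,med 130.0 128.0 y -2.0 | -0.06 11 zmax,med 131.0 126.0 y -2.0 | -0.05 12 zmax,med 128.0 125.0 y 0.0 | -0.04 13 zmax,med 126.0 122.0 y -2.0 | -0.03 10 zmax,med 129.0 124.0 y -3.0 | -0.02 14 zmax,med 126.0 121.0 y -2.0 | -0.01 13 zmax,med 124.0 121.0 y -1.0 | 0.0 21 zmax,med 128.0 124.0 y -3.0 | 0.01 18 zmax,med 132.0 127.0 y -3.0 | 0.02 14 zmax
top
-0.1 3 zmax,med 132.0 127.0 y 1.0 | -0.06 3 zmax,med 131.0 130.0 y 0.0 | -0.05 6 zmax,med 128.0 125.0 y 2.0 | -0.04 8 zmax,med 126.0 122.0 y 1.0 | -0.03 7 zmax,med 124.0 121.0 y 0.0 | -0.02 7 zmax,med 123.0 120.0 y 1.0 | -0.01 13 zmax,med 126.0 118.0 y 2.0 | 0.0 13 zmax,med 127.0 124.0 y 2.0 | 0.01 9 zmax,med 129.0 127.0 y 1.0 | 0.02 11 zmax,med 130.0 126.0 y 2.0 | 0.03 10 zmax,med 132.0 128.0 y 2.0 | 0.04 10 zmax,med 130.0 125.0 y 1.0 | 0.05 23 zmax,med 130.0 117.0 y 1.0 | 0.06 31 zmax,med 131.0 119.0 y 3.0 | 0.07 15 zmax,med 132.0 115.0 y 3.0 |
```

It has stayed locked for over 4.5 s. Now I descend on the +y side and push gently towards -y (tool +x).

Call:
{"op": "send_rows", "data": {"series": [0, 0, 0.6, 0, 0, 0, 0, 0.1, 0.6, 0, 0, 0, 0, 0, 0.6, 0, 0, 0, 0, 0, 0.56, 0, 0, 0, 0, 0, 0, 0, 0, 0]}}

```text
clock: 13.88
tool_pos: [0.4938, -0.0319, 0.1997]
ee_rot: [0.0, 0.986, -0.165, -0.004]
force: [-0.3, 0.7, -0.9]
width: -0.001
grasp_force: 0.0
```

Call:
{"op": "send_rows", "data": {"series": [0.15, 0, 0, 0, 0, 0, 0.15, 0, 0, 0, 0, 0, 0, 0, 0, 0, 0, 0]}}

```text
clock: 14.13
tool_pos: [0.5087, -0.0364, 0.2073]
ee_rot: [0.0, 0.986, -0.165, 0.002]
force: [0.3, 0.2, -0.0]
width: 0.003
grasp_force: 0.0
```

Call:
{"op": "send_rows", "data": {"series": [0.1, 0, 0, 0, 0, 0, 0, 0, 0, 0, 0, 0]}}

```text
clock: 14.3
tool_pos: [0.5117, -0.0374, 0.2065]
ee_rot: [-0.0, 0.986, -0.165, 0.001]
force: [-0.4, 0.0, 0.8]
width: -0.002
grasp_force: 0.4
```

Call:
{"op": "send_rows", "data": {"series": [0.08, 0, 0, 0, 0, 0, 0, 0, 0, 0, 0, 0]}}

```text
clock: 14.47
tool_pos: [0.5142, -0.0383, 0.2057]
ee_rot: [-0.0, 0.986, -0.165, 0.0]
force: [-2.0, 0.9, 1.7]
width: -0.001
grasp_force: 1.1
```

Call:
{"op": "send_rows", "data": {"series": [0.05, 0, 0, 0, 0, 0, 0, 0, 0, 0, 0, 0]}}

```text
clock: 14.63
tool_pos: [0.5158, -0.0389, 0.2051]
ee_rot: [-0.0, 0.986, -0.165, -0.0]
force: [-2.6, 1.1, 1.7]
width: -0.002
grasp_force: 1.6
```

Call:
{"op": "send_rows", "data": {"series": [0.05, 0, 0, 0, 0, 0, 0, 0, 0, 0, 0, 0]}}

```text
clock: 14.8
tool_pos: [0.5175, -0.0395, 0.205]
ee_rot: [-0.0, 0.986, -0.165, -0.0]
force: [-3.4, 1.8, 1.8]
width: 0.005
grasp_force: 2.1
```

Call:
{"op": "send_rows", "data": {"series": [0.08, 0, 0, 0, 0, 0, 0, 0, 0, 0, 0, 0]}}

```text
clock: 14.97
tool_pos: [0.5204, -0.0405, 0.2048]
ee_rot: [-0.0, 0.986, -0.165, -0.001]
force: [-6.7, 2.7, 3.1]
width: -0.001
grasp_force: 3.0
```

Call:
{"op": "send_rows", "data": {"series": [0.06, 0, 0, 0, 0, 0, 0, 0, 0, 0, 0, 0]}}

```text
clock: 15.13
tool_pos: [0.5223, -0.0412, 0.2046]
ee_rot: [-0.0, 0.986, -0.165, -0.001]
force: [-7.1, 2.4, 2.7]
width: -0.003
grasp_force: 3.6
```

Call:
{"op": "send_rows", "data": {"series": [0.05, 0, 0, 0, 0, 0, 0, 0, 0, 0, 0, 0]}}

```text
clock: 15.3
tool_pos: [0.524, -0.0417, 0.2045]
ee_rot: [-0.0, 0.986, -0.165, -0.002]
force: [-7.9, 3.0, 1.9]
width: 0.002
grasp_force: 4.1
```

Call:
{"op": "send_rows", "data": {"series": [0.08, 0, 0, 0, 0, 0, 0, 0, -0.05, 0, 0, 0, 0, 0, -0.1, 0, 0, 0, 0, 0, -0.1, 0, 0, 0]}}

```text
clock: 15.63
tool_pos: [0.5265, -0.0414, 0.2136]
ee_rot: [-0.001, 0.986, -0.164, -0.003]
force: [-7.6, 8.3, -0.7]
width: -0.0
grasp_force: 4.7
```

Call:
{"op": "send_rows", "data": {"series": [0, -0.03, -0.2, 0, 0, 0, 0, -0.05, -0.2, 0, 0, 0, 0, -0.08, -0.25, 0, 0, 0, 0, -0.08, -0.25, 0, 0, 0, 0, -0.1, -0.25, 0, 0, 0, 0, 0, 0, 0, 0, 0]}}

```text
clock: 16.13
tool_pos: [0.5316, -0.0282, 0.2615]
ee_rot: [-0.002, 0.986, -0.164, -0.002]
force: [-8.5, 6.8, -2.1]
width: 0.002
grasp_force: 4.8
```

```bash
python3 -c "
from ring import *
ring()"
```

```text
t 16.1333 tcp [ 0.5316 -0.0282  0.2615] station -0.1739 -0.001 tipz 0.1885 F [-8.47  6.75 -2.12] w 0.002
[[ 0.946 -0.323 -0.003]
 [-0.323 -0.946  0.004]
 [-0.004 -0.003 -1.   ]]
scene
-0.19 2 zmax,med 235.0 234.0 y -14.0 | -0.18 10 zmax,med 234.0 212.0 y -12.0 | -0.17 16 zmax,med 221.0 200.0 y -11.0 | -0.16 16 zmax,med 234.0 206.0 y -9.0 | -0.15 38 zmax,med 212.0 191.0 y -7.0 | -0.14 23 zmax,med 193.0 186.0 y -8.0 | -0.13 13 zmax,med 189.0 184.0 y -5.0 | -0.12 13 zmax,med 186.0 180.0 y -6.0 | -0.11 13 zmax,med 179.0 175.0 y -5.0 | -0.1 15 zmax,med 175.0 170.0 y -5.0 | -0.09 10 zmax,med 170.0 165.0 y -4.0 | -0.08 15 zmax,med 167.0 159.0 y -3.0 | -0.07 13 zmax,med 158.0 155.0 y -4.0 | -0.06 16 zmax,med 156.0 149.0 y -2.0 | -0.05 14 zmax,med 149.0 144.0 y -3.0 | -0.04 14 zmax,med 145.0 139.0 y -2.0 | -0.03 17 zmax,med 137.0 133.0 y -3.0 | -0.02 15 zmax,med 136.0 130.0 y -2.0 | -0.01 15 zmax,med 127.0 125.0 y -3.0 | 0.0 18 zmax,med 128.0 124.0 y -2.0 | 0.01 21 zmax,med 133.0 126.0 y -4.0 | 0.02 14 zmax,med 130.0 128.0 y -1.0 | 0.03 17 zmax,med 132.0 127.0 y -2.0 | 0.04 14 zmax,med 131.0 
[... 400 characters left out ...]
3 4 zmax,med 185.0 183.0 y -1.0 | -0.12 8 zmax,med 180.0 178.0 y -3.0 | -0.11 8 zmax,med 177.0 172.0 y -2.0 | -0.1 3 zmax,med 168.0 167.0 y -0.0 | -0.07 4 zmax,med 153.0 152.0 y 1.0 | -0.06 11 zmax,med 152.0 144.0 y 0.0 | -0.05 8 zmax,med 143.0 141.0 y 0.0 | -0.04 7 zmax,med 143.0 139.0 y -0.0 | -0.03 9 zmax,med 137.0 134.0 y 1.0 | -0.02 8 zmax,med 133.0 126.0 y 2.0 | -0.01 11 zmax,med 124.0 122.0 y 3.0 | 0.0 14 zmax,med 131.0 124.0 y 2.0 | 0.01 11 zmax,med 131.0 127.0 y 2.0 | 0.02 9 zmax,med 130.0 126.0 y 1.0 | 0.03 9 zmax,med 131.0 128.0 y 1.0 | 0.04 9 zmax,med 130.0 127.0 y 1.0 | 0.05 17 zmax,med 131.0 120.0 y 4.0 | 0.06 21 zmax,med 129.0 120.0 y 3.0 | 0.07 13 zmax,med 131.0 119.0 y 2.0 |
```

The ring has risen to fully open while still held aside. Now I back off to +y, move up and away, and verify.

Call:
{"op": "send_rows", "data": {"series": [-0.2, 0, 0, 0, 0, 0, -0.4, 0, 0, 0, 0, 0, -0.6, 0, 0, 0, 0, 0, 0, 0, -0.6, 0, 0, 0, 0, 0.8, -0.6, 0, 0, 0, 0, 0.9, -0.4, 0, 0, 0, 0, 0.9, 0, 0, 0, 0, 0, 0.9, 0, 0, 0, 0]}}

```text
clock: 16.9
tool_pos: [0.4413, -0.1485, 0.3268]
ee_rot: [0.001, 0.986, -0.164, 0.002]
force: [1.0, -0.3, 0.3]
width: -0.002
grasp_force: 0.0
```

```bash
python3 -c "
from ring import *
ring()
a=cv2.imread('pics/scene_ring.png')[165:345,185:425];b=cv2.imread('pics/top_ring.png')[90:250,150:400]
cv2.imwrite('pics/fin.png',np.vstack([cv2.resize(a,(420,315),interpolation=2),cv2.resize(b,(420,269),interpolation=2)]))"|cut -c1-700
```

```text
t 16.9 tcp [ 0.4413 -0.1485  0.3268] station -0.317 0.0454 tipz 0.2538 F [ 1.03 -0.32  0.27] w -0.002
[[ 0.946 -0.324  0.004]
 [-0.324 -0.946 -0.002]
 [ 0.005  0.001 -1.   ]]
scene
-0.19 6 zmax,med 216.0 204.0 y -5.0 | -0.18 17 zmax,med 221.0 194.0 y -3.0 | -0.17 22 zmax,med 223.0 218.0 y -2.0 | -0.16 29 zmax,med 226.0 210.0 y -1.0 | -0.15 34 zmax,med 211.0 190.0 y -2.0 | -0.14 30 zmax,med 196.0 183.0 y -4.0 | -0.13 11 zmax,med 192.0 182.0 y -0.0 | -0.12 12 zmax,med 182.0 181.0 y -1.0 | -0.11 12 zmax,med 178.0 175.0 y -2.0 | -0.1 16 zmax,med 176.0 168.0 y -2.0 | -0.09 11 zmax,med 169.0 163.0 y -0.0 | -0.08 13 zmax,med 166.0 161.0 y -1.0 | -0.07 15 zmax,med 159.0 154.0 y -1.0 | -0.06 16 zmax,med 153.0 148.0 y -2.0 | -0.05 13 zmax,med 149.0 144.0 y -1.0 | -0.04 14 zmax,med 146.0 140.0 y -1.0 | -0.03 18 zmax,med 138.0 133.0 y -2.0 | -0.02 13 zmax,med 133.0 129.0 y -3.0 | 
top
-0.19 16 zmax,med 219.0 207.0 y 2.0 | -0.18 17 zmax,med 219.0 215.0 y 2.0 | -0.17 17 zmax,med 223.0 217.0 y 2.0 | -0.16 22 zmax,med 221.0 204.0 y 3.0 | -0.15 16 zmax,med 198.0 186.0 y 2.0 | -0.14 11 zmax,med 189.0 186.0 y 1.0 | -0.13 8 zmax,med 187.0 183.0 y 2.0 | -0.12 8 zmax,med 181.0 178.0 y 1.0 | -0.11 7 zmax,med 176.0 175.0 y 2.0 | -0.1 9 zmax,med 171.0 168.0 y 1.0 | -0.09 7 zmax,med 166.0 163.0 y 0.0 | -0.08 9 zmax,med 163.0 156.0 y 1.0 | -0.07 7 zmax,med 156.0 154.0 y 1.0 | -0.06 11 zmax,med 152.0 145.0 y 2.0 | -0.05 7 zmax,med 148.0 140.0 y 0.0 | -0.04 8 zmax,med 141.0 138.0 y 1.0 | -0.03 7 zmax,med 137.0 133.0 y 2.0 | -0.02 8 zmax,med 132.0 128.0 y 3.0 | -0.01 11 zmax,med 128.0 124.
```

View pics/fin.png

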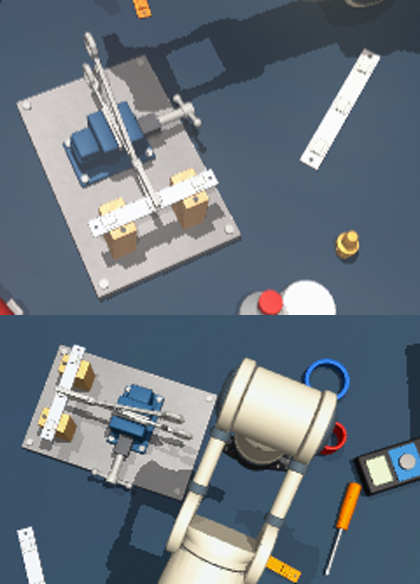

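The final picture shows the forceps fully open (upper ring at ~(90,45), crown 221 mm), the strip lying across both rests at ~(155,200), everything else in place and the arm clear.

```bash
python3 -c "
from workcell import r
print(r.finish_job())"
```

```text
the job is handed in; nothing more can be done
None
```

The job is handed in: the ratchet read as locked on the third tooth (ring centre about 138 mm), sat hands-off for more than 4 s and was released sideways; afterwards the forceps were fully open, the strip was across both rests and nothing else looked moved, at about 17 s of the 51 s allowed.

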